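# Find the 8 N deflection of a stage-drive belt tensioner and park it there

### The arm

A 6-joint arm with a two-finger parallel gripper is mounted at the origin on the work surface. World frame = base frame: x ahead of the robot, y to its left, z up, the work surface at z = 0. Lengths are in mm, angles in rad, forces in N, time in s.
With the tool pointing down it reaches from about 350 to 975 mm from the base axis. Payload 7.1 kg.
Tool frame: the origin (TCP) lies between the finger pads; the fingertips stand 19 mm ahead of it and the grasp point (between the pads) is the TCP; z points along the fingers, y is the line along which they close (so a half turn about z gives the same grasp; the last joint's range is limited). The gripper opens to 88 mm and grips with 3 to 60 N. Pads are 20 mm wide; open, the fingers measure 115 mm over their backs; the gripper's body (75 mm by 178 mm) begins 61 mm behind the grasp point.
Start: joints at [-1.141, 0.423, 1.63, -0, 1.089, -0.019], TCP at [271.192, -563.08, 241.675] pointing down, gripper open.
Joint ranges: [-3, 3], [-0.9, 2.11], [0.09, 2.58], [-1.31, 4.45], [0.11, 2.69], [-2.54, 2.54]. Speed limits (rad/s): [2.39, 2.39, 3.01, 3.14, 3.14, 3.14].

### API

Orientations are given as a rotation vector (axis times angle).
In Python, from workcell import ctrl gives the robot as it stands.
- The arm moves only by the tool arm_command, never from a script. Its argument "series" is a list of rows, each an object with "linear": the shift along the tool's x, y, z in m, a list of three; "turn": the turn about the tool's z in rad. A call has 1 to 10 rows; each row shifts and turns the commanded pose from where the row before left it, along the tool's axes as they then stand; what a row does not reach is not made up. A row lasts 1/10 s, in which the tool goes at most 50 mm and 8.59 degrees, less where a joint would pass 70% of its speed; a pose out of reach is approached as far as the arm can. A call with a gripper value outside its range is refused whole. "jaw" is the opening, from -1 (shut) to 1 (fully open), set as the call begins (left out, the last holds). The fingers move at their own pace and stop on an object; the grip force is fixed at half the most. Time passes only in rows, so rows that do not move let the fingers close. It gives the time, the measured TCP pose, the force, the opening and the grip force at its end, in the units of the state.
- ctrl.get_obs(): the state, without advancing time (a new reading comes with each control period).
- ctrl.get_image(name): name is "side" or "top"; returns a dict with "frame" (480x640x3 uint8, blue, green, red), "fx", "fy", "cx", "cy" (pixels), "k1" (the pictures are not rectified: a ray, as slopes to the right and down, at radius r is drawn at 1 + k1 r^2 times it, then the intrinsics apply), "rvec" (rotation vector, rad) and "tvec" (3), from world to camera coordinates, as OpenCV has them. Camera axes: x right, y down, z forward; pixel columns grow to the right and rows downward; lengths in mm; the calibration is good to about 2 mm. A picture is of the moment at which its call begins. There is no depth.
- ctrl.close_job(): hands the job in; it is judged then, once.
The state is a dict: "t": time; "qpos": joint angles; "qvel": joint speeds; "joint_torque": joint torques, N m; "ee_pos": TCP position; "orientation": TCP orientation; "ft_force": force on the tool from outside, world axes, zero at the start; "moment": the same for the moment, N m; "width": finger opening in mm; "grasp_force": force on a finger pad.
Only numpy, scipy, OpenCV 4.12 (cv2) and the standard library are available. Lean on these libraries where they do the work, as an engineer would, in place of code of your own. Each camera call takes 0.05 s, during which the arm holds its last target. There are 200 camera calls.

### The job

Push, without gripping it, the red post of the sprung blue tensioner arm slowly along the scale until it pushes back with 8 N, hold it there for a second and read its deflection (never pressing harder than 13 N), then ease the arm gently back to its rest without letting it snap. Then slide the yellow-knobbed catch along the scale so that it carries the arm to that same reading and holds it there, and let go; leave the other things on the bench alone.

Things in the scene. Friction and masses are not known exactly. Their poses are not given: they have to be found in the camera images.
- base: Dark grey base plate of the stage drive, fixed to the bench, 300 x 290 x 15 mm, with a white scale sector. Origin on the bench under the plate, z up; the plate spans x -145..+155, y -145..+145 mm. The tensioner's vertical pivot axis is at x=+100, y=0 mm. A black motor, 42 mm square, 74 mm high with its shaft, stands at x=+122, y=-112 mm.
- tensioner: Blue sprung tensioner arm. Origin on the pivot axis at bench height; x axis along the arm to its tip, z up. Its deflection is the angle turned anticlockwise (from above) from rest; at rest its x axis points along base yaw + pi - 0.20 rad; travel 0.8 rad. Hub 80 mm diameter, top 50 mm above the bench; bar 16 mm wide, 24 to 34 mm above the bench, 168 mm long.
- post (a point): Centre of the top of the arm's red push post: upright, 16 mm diameter, 100 mm from the pivot, top 88 mm above the bench; push it along the arm's +y. About 2.4 N starts it; then 4 N/rad softly until a second spring hidden in the hub is met, then 29 N/rad. Where that is met (0.05 to 0.42 rad) differs by unit and cannot be seen: the 8 N deflection (0.2 to 0.6 rad) must be felt.
- pointer (a point): Tip of the arm's thin red pointer over the scale, 188 mm from the pivot, 24 mm above the bench. Scale ticks are 0.05 rad apart from deflection 0, every fourth one longer. Behind it on the arm, 145 mm from the pivot, is a steel idler roller 28 mm in diameter, top 49 mm above the bench.
- catch: Black sliding catch, turning about the same pivot (origin there at bench height, x outwards, z up); block x 153..215, y -43..-15 mm, top 33 mm above the bench. Its rubber nose meets the arm's clockwise side 162 mm out; when they touch, arm and catch x axes coincide, so its angle equals the deflection it holds. It starts at -0.32 to -0.12 rad, clear of the arm; goes to 0.75 rad.
- catch_knob (a point): Centre of the top of the catch's yellow knob: upright cylinder 20 mm diameter, 52 to 88 mm above the bench, at x=195, y=-29 mm of the catch; can be pinched from above. Stiff friction (about 8 N at the knob either way, plus the arm's push when carrying it) keeps the catch wherever it is left, even under the arm's load.
- spare_pulley: Bystander: spare steel pulley, 34 mm diameter, 19 mm high, lying on the base plate's far left corner. Origin at its underside's centre.
- driver: Bystander: screwdriver, 160 mm long.
- mouse: Bystander: black computer mouse on its mat, 100 x 58 x 34 mm.
- wafer_case: Bystander: flat round blue wafer case, 110 mm diameter, 22 mm high.
- marker: Bystander: white marker pen, 140 mm long.
- probe_box: Bystander: grey and orange probe-tip box, 80 x 60 x 26 mm.
- cleaner_jar: Bystander: small closed jar, 56 mm diameter, 60 mm high.

How it is judged:
By the outcome, as a careful person would: the job done as asked, in the order asked, and still so for the second after the job is handed in, with the robot touching nothing.
It also fails if it takes over 70 s, if anything falls off the work surface, if the arm or the gripper's body presses on something with over 40 N, if the wrist force passes 120 N, or if a joint passes its speed limit or range.

## Working session

There is one attempt and no reset: what is moved stays moved. The work goes in short steps, Python scripts to look and compute and a tool call to move; the robot and the scene stay as the last step left them, time stands still between calls to the robot, and variables do not carry over. Pictures are saved under pics/ and viewed, at most 10 in all, crops included, and the job is handed in when it is done.

Besides the shell and the picture viewer there is one more tool, called after "Request:" as name(argument=value, ...), one argument or row to a line, values as JSON. arm_command: Moves the arm, as the interface text tells. Its arguments: {"type":"object","properties":{"series":{"type":"array"},"jaw":{"type":"number"}},"required":["series"]}

```bash
mkdir -p pics; cat > h.py <<'E'
import numpy as np, cv2
from workcell import ctrl
def cam(n):
    d=ctrl.get_image(n); return d
def ray(d,u,v):
    K=np.array([[d['fx'],0,d['cx']],[0,d['fy'],d['cy']],[0,0,1.]])
    p=cv2.undistortPoints(np.array([[[u,v]]],float),K,np.array([d['k1'],0,0,0,0.]))[0,0]
    R=cv2.Rodrigues(np.array(d['rvec'],float))[0]; t=np.array(d['tvec'],float).ravel()
    return -R.T@t, R.T@np.array([p[0],p[1],1])
def onz(d,u,v,z):
    c,r=ray(d,u,v); return (c+r*(z-c[2])/r[2])[:2]
def blobs(d,lo,hi,amin=15):
    h=cv2.cvtColor(d['frame'],cv2.COLOR_BGR2HSV)
    m=cv2.inRange(h,np.array(lo),np.array(hi))
    n,l,s,c=cv2.connectedComponentsWithStats(m)
    return [(c[i].round(1).tolist(),s[i].tolist()) for i in range(1,n) if s[i,4]>=amin]
E
python3 - <<'E'
from h import *
o=ctrl.get_obs(); print({k:np.round(v,3).tolist() for k,v in o.items()})
for n in('top','side'):
    d=cam(n); cv2.imwrite(f'pics/{n}0.png',d['frame'])
    c,_=ray(d,320,240);print(n,c.round(),d['k1'])
    print('red',blobs(d,(0,130,60),(8,255,255)),blobs(d,(172,130,60),(180,255,255)))
    print('yel',blobs(d,(20,130,80),(35,255,255)))
    print('blue',blobs(d,(98,120,50),(125,255,255),60))
E
```

```text
{'t': 0.0, 'qpos': [-1.141, 0.424, 1.631, -0.0, 1.089, -0.019], 'qvel': [0.0, 0.001, 0.0, 0.0, -0.0, -0.0], 'joint_torque': [0.001, -54.462, -27.366, 0.065, 0.023, -0.0], 'ee_pos': [270.961, -562.595, 240.896], 'orientation': [-3.061, -0.699, 0.001], 'ft_force': [-0.443, 0.05, -0.577], 'moment': [-0.016, 0.004, 0.01], 'grasp_force': 0.0, 'width': 87.686}
top [ 306.  -28. 1328.] -0.12176342335218591
red [([114.8, 142.5], [111, 139, 8, 8, 40]), ([281.4, 209.5], [278, 205, 7, 10, 49]), ([126.0, 244.1], [114, 230, 25, 30, 310]), ([581.3, 342.7], [578, 339, 8, 9, 37])] []
yel [([308.0, 94.6], [222, 70, 174, 52, 2583]), ([237.4, 224.3], [233, 219, 11, 14, 88])]
blue [([297.4, 181.7], [284, 164, 31, 50, 808]), ([499.6, 258.4], [479, 237, 43, 43, 1422])]
side [ 430. -866.  971.] -0.07047280304863397
red [([369.7, 131.8], [368, 129, 4, 6, 19]), ([300.6, 151.3], [290, 146, 22, 11, 154]), ([342.7, 213.5], [340, 207, 6, 15, 55])] []
yel [([33.6, 162.1], [32, 159, 5, 6, 22]), ([324.5, 191.0], [321, 185, 8, 15, 77]), ([449.0, 216.7], [424, 198, 50, 46, 1360])]
blue [([36.1, 187.7], [20, 167, 37, 38, 851]), ([372.0, 226.6], [346, 217, 42, 21, 396]), ([338.7, 415.7], [314, 391, 50, 51, 1982])]
```

View pics/top0.png

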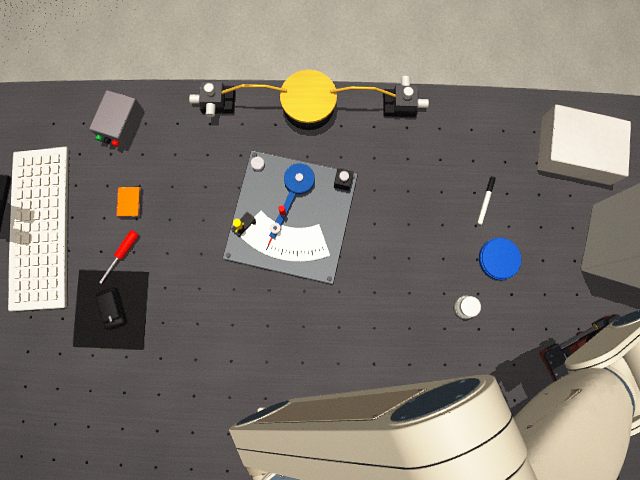

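View pics/side0.png

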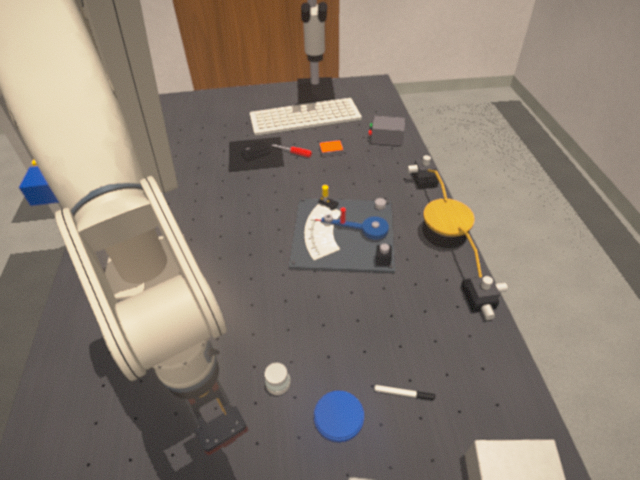

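The top view shows the plate with corners near (252,151), (357,172), (332,284) and (224,258). The hub is at (299,178), the post at (281,209) and the yellow knob at (237,223), which is clockwise of the arm. The bystanders are clear of these. I'll measure next.

```bash
cat > m.py <<'E'
from h import *
def tri(A,B):
    (c1,r1),(c2,r2)=A,B
    M=np.stack([r1,-r2],1); s=np.linalg.lstsq(M,c2-c1,rcond=None)[0]
    p,q=c1+s[0]*r1,c2+s[1]*r2
    return ((p+q)/2).round(1),np.linalg.norm(p-q).round(1)
if __name__=='__main__':
    t=cam('top'); s=cam('side')
    for n,a in(('top',t),('side',s)):
        f=a['frame'][145:295,215:365] if n=='top' else a['frame'][175:280,280:405]
        cv2.imwrite(f'pics/{n}_c.png',cv2.resize(f,None,fx=4.5,fy=4.5,interpolation=cv2.INTER_CUBIC))
    h=cv2.cvtColor(t['frame'],cv2.COLOR_BGR2HSV); b=cv2.inRange(h,np.array((98,120,50)),np.array((125,255,255)))
    b[:,320:]=0; b[197:]=0
    c=max(cv2.findContours(b,0,1)[0],key=cv2.contourArea);(u,v),r=cv2.minEnclosingCircle(c);print('hub',u,v,r,onz(t,u,v,50))
    g=cv2.cvtColor(t['frame'],cv2.COLOR_BGR2GRAY)
    for z,p in((15,(252,151)),(15,(357,172)),(15,(332,284)),(15,(224,258))):print(onz(t,*p,z))
    print('post tri',tri(ray(t,281.7,209),ray(s,342.7,209)))
    print('knob tri',tri(ray(t,237.4,223.5),ray(s,324.5,187)))
    for n in((281.4,208),(281.4,209.5)):print('post',onz(t,*n,88))
    print('knob',onz(t,237,223,88))
E
python3 m.py
```

```text
hub 298.0 181.0 18.027854919433594 [676.26129668  19.18617957]
[767.10783529 145.51041728]
[ 714.55854146 -134.62089671]
[417.93135518 -72.82372489]
[478.3278634  204.63725865]
post tri (array([594. ,  55.8,  89. ]), np.float64(2.2))
knob tri (array([555.2, 163.1,  89. ]), np.float64(1.7))
post [595.59652649  56.67033026]
post [591.8178238   56.54433849]
knob [555.74253987 164.20455548]
```

View pics/top_c.png

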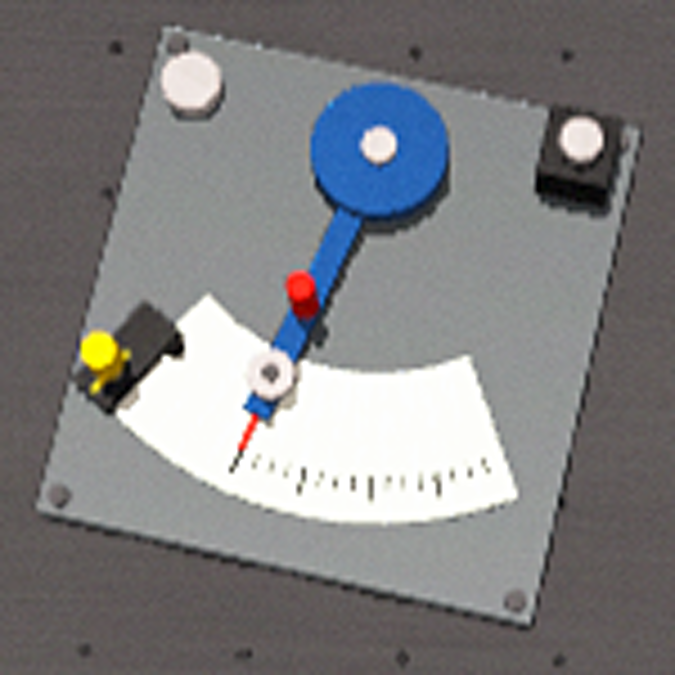

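The crop shows the hub centre at (379,150), post top at (301,282), knob top at (99,348), pointer tip at (237,460) on the zero tick, and sharp plate corners. I'll fit the base pose to these.

```bash
python3 - <<'E'
from h import *
t=cam('top')
P=lambda x,y,z:onz(t,215+(x+.5)/4.5-.5,145+(y+.5)/4.5-.5,z)
W=[P(167,29,15),P(641,128,15),P(532,620,15),P(38,511,15),P(379,150,50)]
B=[(155,145),(155,-145),(-145,-145),(-145,145),(100,0)]
W=np.array(W);B=np.array(B,float);w=W-W.mean(0);b=B-B.mean(0)
a=np.arctan2((b[:,0]*w[:,1]-b[:,1]*w[:,0]).sum(),(b*w).sum())
R=np.array([[np.cos(a),-np.sin(a)],[np.sin(a),np.cos(a)]]);T=W.mean(0)-R@B.mean(0)
print('yaw',a,'T',T,'res',(W-(B@R.T+T)).round(1).tolist())
piv=R@[100,0]+T
po=P(301,282,88);kn=P(99,348,88);pt=P(237,460,24)
print('piv',piv,W[4],'post',po,'knob',kn)
for n,q in(('post',po),('ptr',pt),('knob',kn)):
    d=q-piv; print(n,np.hypot(*d),(np.arctan2(d[1],d[0])-(a+np.pi-.2)+np.pi)%(2*np.pi)-np.pi)
print('catch angle = knob rel +',np.arctan2(29,195))
print('pred post',piv+100*np.array([np.cos(a+np.pi-.2),np.sin(a+np.pi-.2)]))
E
```

```text
yaw -0.20055355441190353 T [589.06687267  36.96507347] res [[-2.9, -1.9], [-0.4, 1.2], [4.0, 1.4], [2.0, -0.9], [-2.6, 0.2]]
piv [687.06251801  17.04389142] [684.43566984  17.27536159] post [597.42258648  56.48527115] knob [558.35785549 165.29073148]
post 97.93334345237463 -0.013951543076319073
ptr 194.51032486084682 -0.004762160937563209
knob 196.32120553794084 -0.45528958102440553
catch angle = knob rel + 0.14763587252075236
pred post [594.97798915  56.03670542]
```

Request:
arm_command(
  series=[
    {"linear": [0,0,0],"turn": 0.1213},
    {"linear": [0,0,0],"turn": 0.1213},
    {"linear": [0,0,0],"turn": 0.1213},
    {"linear": [0,0,0],"turn": 0.1213},
    {"linear": [0,0,0],"turn": 0.1213},
    {"linear": [0,0,0],"turn": 0.1213},
    {"linear": [0,0,0],"turn": 0.1213},
    {"linear": [0,0,0],"turn": 0},
  ],
  jaw=-1,
)

```text
t: 1.05
ee_pos: [271.2, -563.0, 241.5]
orientation: [-3.078, 0.626, 0.0]
ft_force: [0.9, 0.5, -0.4]
width: 27.4
grasp_force: 0.0
```

Request:
arm_command(
  series=[
    {"linear": [0.001,-0.012,0],"turn": 0},
    {"linear": [0.002,-0.025,0],"turn": 0},
    {"linear": [0.003,-0.037,0],"turn": 0},
    {"linear": [0.003,-0.037,0],"turn": 0},
    {"linear": [0.003,-0.037,0],"turn": 0},
    {"linear": [0.003,-0.037,0],"turn": 0},
    {"linear": [0.003,-0.037,0],"turn": 0},
    {"linear": [0.003,-0.037,0],"turn": 0},
    {"linear": [0.003,-0.037,0],"turn": 0},
    {"linear": [0.003,-0.037,0],"turn": 0},
  ],
)

```text
t: 2.05
ee_pos: [426.2, -264.8, 241.8]
orientation: [-3.08, 0.62, -0.0]
ft_force: [-0.6, -0.1, 0.7]
width: 0.6
grasp_force: 0.0
```

Request:
arm_command(
  series=[
    {"linear": [0.003,-0.037,0],"turn": 0},
    {"linear": [0.003,-0.037,0],"turn": 0},
    {"linear": [0.003,-0.037,0],"turn": 0},
    {"linear": [0.003,-0.037,0],"turn": 0},
    {"linear": [0.003,-0.037,0],"turn": 0},
    {"linear": [0.003,-0.037,0],"turn": 0},
    {"linear": [0.003,-0.037,0],"turn": 0},
    {"linear": [0.003,-0.037,0],"turn": 0},
    {"linear": [0.002,-0.025,0],"turn": 0},
    {"linear": [0.001,-0.012,0],"turn": 0},
  ],
)

```text
t: 3.05
ee_pos: [580.7, 31.7, 241.6]
orientation: [-3.08, 0.617, -0.0]
ft_force: [0.2, 1.0, 0.1]
width: 0.3
grasp_force: 0.0
```

```bash
cat > s.py <<'E'
from h import *
from scipy.spatial.transform import Rotation as Ro
# arm frame: position about pivot, contact etc.
PIV=np.array([685.5,17.0]); REST=np.pi-0.4
def st():
    o=ctrl.get_obs(); R=Ro.from_rotvec(o['orientation']).as_matrix()
    e=np.array(o['ee_pos']); p=e[:2]-PIV
    ty=np.arctan2(R[1,1],R[0,1]); f=np.array(o['ft_force'])
    th=REST; A=np.array([[np.cos(th),np.sin(th)],[-np.sin(th),np.cos(th)]])
    print('t',round(o['t'],2),'pos',e.round(1),'tilt',R[:,2].round(3),'tool-y angle',ty.round(4),'want',round(REST+np.pi/2-2*np.pi,4),'armxy',(A@p).round(1),'F',f.round(2),'Ftool',(R.T@f).round(2),'w',round(o['width'],1),'q6',round(o['qpos'][5],2),'grip',round(o['grasp_force'],1))
    return o,R
def to(x,y,z):
    o,R=st(); print('tool delta',(R.T@(np.array([x,y,z])-o['ee_pos'])).round(1))
E
python3 -c "
from s import *
to(609.8,89.8,84)"
```

```text
t 3.05 pos [580.7  31.7 241.6] tilt [ 0.  0. -1.] tool-y angle -1.9664 want -1.9708 armxy [102.2  27.3] F [0.21 1.03 0.12] Ftool [-0.2  -1.03 -0.12] w 0.3 q6 2.0 grip 0.0
tool delta [  4.4 -64.8 157.6]
```

Request:
arm_command(
  series=[
    {"linear": [0.001,-0.015,0],"turn": 0},
    {"linear": [0.002,-0.03,0],"turn": 0},
    {"linear": [0.0014,-0.02,0],"turn": 0},
    {"linear": [0,0,0.02],"turn": 0},
    {"linear": [0,0,0.035],"turn": 0},
    {"linear": [0,0,0.035],"turn": 0},
    {"linear": [0,0,0.03],"turn": 0},
    {"linear": [0,0,0.02],"turn": 0},
    {"linear": [0,0,0.01],"turn": 0},
    {"linear": [0,0,0.007],"turn": 0},
  ],
)

```text
t: 4.05
ee_pos: [609.7, 87.2, 84.0]
orientation: [3.079, -0.625, -0.001]
ft_force: [-0.7, -0.3, 0.7]
width: 0.7
grasp_force: 0.0
```

```bash
cat > avg.py <<'E'
import sys
from s import *
n=int(sys.argv[1]); F=[];E=[];TQ=[]
for i in range(n):
    d=cam('top' if i%2 else 'side'); o=ctrl.get_obs(); F.append(o['ft_force']);E.append(o['ee_pos']);TQ.append(o['joint_torque'])
    if i%2: t=d
    else: sd=d
o,R=st(); F=np.array(F); print('mean F',F.mean(0).round(3),'sd',F.std(0).round(2),'tool F',(R.T@F.mean(0)).round(3),'ee',np.mean(E,0).round(2),'tq1',np.mean(TQ,0)[0].round(3))
np.savez('last.npz',top=t['frame'],side=sd['frame'])
cv2.imwrite('pics/avg.png',t['frame'])
E
python3 avg.py 16; python3 -c "
from h import *
f=cv2.imread('pics/avg.png')[145:295,200:350]
cv2.imwrite('pics/c1.png',cv2.resize(f,None,fx=4,fy=4,interpolation=cv2.INTER_CUBIC))"
```

```text
t 4.85 pos [609.9  87.4  84.7] tilt [ 0.  0. -1.] tool-y angle -1.9711 want -1.9708 armxy [ 97.1 -35.4] F [-0.2   0.21  0.68] Ftool [-0.26 -0.11 -0.68] w 0.5 q6 2.09 grip 0.0
mean F [ 0.048 -0.071 -0.163] sd [0.47 0.49 0.5 ] tool F [0.072 0.047 0.163] ee [610.15  87.38  85.13] tq1 -0.009
```

View pics/c1.png

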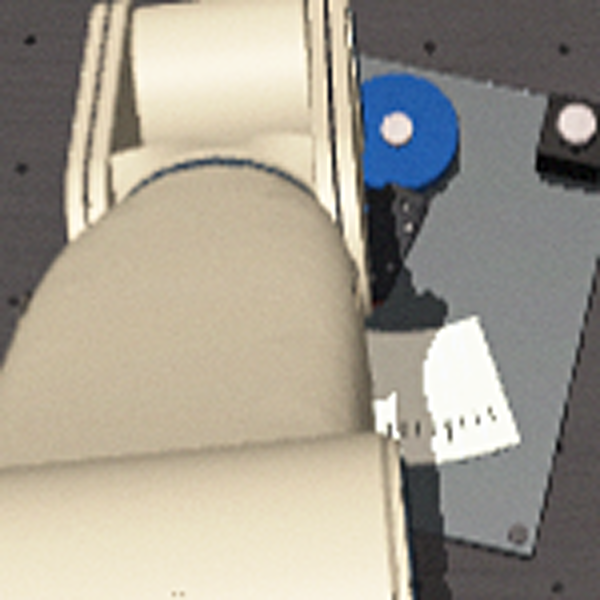

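The arm hides the post in this picture: only the hub at (410,130) and part of the scale are visible. I'll push by feel.

Request:
arm_command(
  series=[
    {"linear": [-0.0003,0.001,0],"turn": 0},
    {"linear": [-0.0003,0.001,0],"turn": 0},
    {"linear": [-0.0003,0.001,0],"turn": 0},
    {"linear": [-0.0003,0.001,0],"turn": 0},
    {"linear": [-0.0003,0.001,0],"turn": 0},
    {"linear": [-0.0003,0.001,0],"turn": 0},
    {"linear": [-0.0003,0.001,0],"turn": 0},
    {"linear": [-0.0003,0.001,0],"turn": 0},
    {"linear": [-0.0003,0.001,0],"turn": 0},
    {"linear": [-0.0003,0.001,0],"turn": 0},
  ],
)

```text
t: 5.85
ee_pos: [603.1, 79.3, 84.7]
orientation: [3.079, -0.625, -0.0]
ft_force: [0.5, -0.7, -1.1]
width: 0.5
grasp_force: 0.0
```

```bash
sed -i "s/'tq1',.*round(3))/'tq',np.mean(TQ,0).round(3),np.std(TQ,0).round(3))/" avg.py; python3 avg.py 4; python3 -c "
from h import *
f=np.load('last.npz')['side'][180:255,290:390]
cv2.imwrite('pics/c2.png',cv2.resize(f,None,fx=7,fy=7,interpolation=cv2.INTER_CUBIC))"
```

```text
t 6.05 pos [603.2  79.3  84.7] tilt [ 0.  0. -1.] tool-y angle -1.9711 want -1.9708 armxy [100.1 -25.4] F [ 0.56  0.63 -0.22] Ftool [ 0.27 -0.8   0.22] w 0.3 q6 2.08 grip 0.0
mean F [-0.32   0.106 -0.171] sd [0.7  0.59 0.44] tool F [-0.336  0.027  0.171] ee [603.1   79.25  84.68] tq [ 1.7000e-02 -5.7682e+01 -2.0061e+01 -1.3000e-02 -8.2000e-02 -4.0000e-03] [0.098 0.024 0.178 0.01  0.023 0.006]
```

View pics/c2.png

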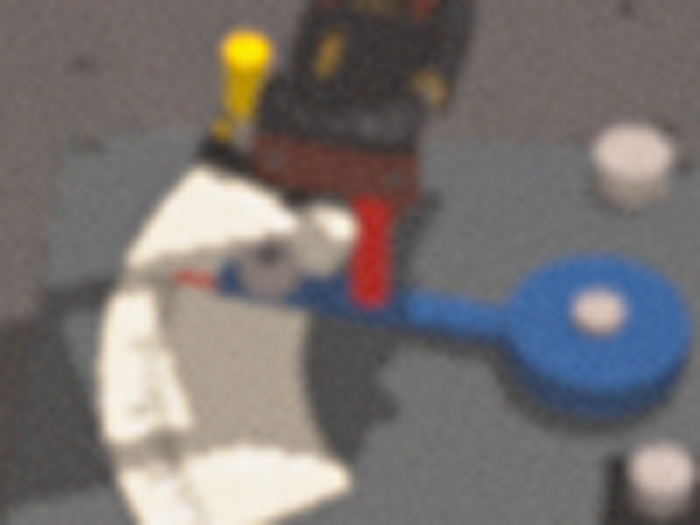

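The side crop shows the red post at (371,250), blue arm, red pointer at (195,278) and the gripper just behind the post. I'll project the TCP to check the lateral offset.

```bash
python3 -c "
from s import *
d=cam('side');o,R=st();e=np.array(o['ee_pos'])
K=np.array([[d['fx'],0,d['cx']],[0,d['fy'],d['cy']],[0,0,1.]])
for l in([0,0,19],[10,13,19],[-10,13,19],[0,0,-61],[37,13,-61],[-37,13,-61],[37,60,-61],[-37,60,-61]):
  p=cv2.projectPoints((e+R@np.array(l,float))[None],np.array(d['rvec'],float),np.array(d['tvec'],float),K,np.array([d['k1'],0,0,0.]))[0].ravel()
  print(l,((p-[290,180])*7).round())
for z in(34,88):
  p=cv2.projectPoints(np.array([[594.,56,z]]),np.array(d['rvec'],float),np.array(d['tvec'],float),K,np.array([d['k1'],0,0,0.]))[0].ravel();print('post',((p-[290,180])*7).round())
"
```

```text
t 6.1 pos [603.2  79.3  84.7] tilt [ 0.  0. -1.] tool-y angle -1.9711 want -1.9708 armxy [100.  -25.4] F [ 0.25 -0.6  -0.06] Ftool [0.47 0.46 0.06] w 0.3 q6 2.08 grip 0.0
[0, 0, 19] [378. 204.]
[10, 13, 19] [394. 228.]
[-10, 13, 19] [348. 220.]
[0, 0, -61] [380.  63.]
[37, 13, -61] [461.  97.]
[-37, 13, -61] [286.  69.]
[37, 60, -61] [437. 173.]
[-37, 60, -61] [256. 143.]
post [365. 296.]
post [366. 205.]
```

Request:
arm_command(
  series=[
    {"linear": [0,0.001,0],"turn": 0},
    {"linear": [0,0.001,0],"turn": 0},
    {"linear": [0,0.001,0],"turn": 0},
    {"linear": [0,0.001,0],"turn": 0},
    {"linear": [-0.0002,0.001,0],"turn": -0.01},
    {"linear": [-0.0002,0.001,0],"turn": -0.01},
    {"linear": [-0.0002,0.001,0],"turn": -0.01},
    {"linear": [-0.0002,0.001,0],"turn": -0.01},
  ],
)

```text
t: 6.9
ee_pos: [599.6, 72.4, 84.7]
orientation: [-3.091, 0.561, -0.001]
ft_force: [2.2, 2.2, -0.8]
width: 0.2
grasp_force: 1.3
```

```bash
cat >> s.py <<'E'
def arm():
    o,R=st(); p=np.array(o['ee_pos'])[:2]-PIV
    r=np.hypot(*p); an=(np.arctan2(p[1],p[0])-REST); ty=(np.arctan2(R[1,1],R[0,1])-np.pi/2-REST+np.pi)%(2*np.pi)-np.pi
    # deflection with finger back face at 13.5, post radius 8 : n.(post)=n.(tcp)+21.5
    n=R[:2,1]; s=np.dot(n,p)+21.5
    g=np.arctan2(n[1],n[0])-np.pi/2-REST
    d=g+np.arcsin(s/100); print('r',r.round(1),'toolang',round(ty,4),'defl_if_touching',((d+np.pi)%(2*np.pi)-np.pi).round(4))
E
echo "arm()" >> avg.py; python3 avg.py 8
```

```text
t 7.3 pos [599.5  72.3  84.7] tilt [ 0.  0. -1.] tool-y angle -1.9312 want -1.9708 armxy [100.7 -17.4] F [ 1.29  1.52 -0.71] Ftool [ 0.67 -1.88  0.71] w 0.4 q6 2.03 grip 1.2
mean F [ 1.331  1.743 -0.57 ] sd [0.52 0.24 0.41] tool F [ 0.631 -2.101  0.57 ] ee [599.5   72.26  84.72] tq [-1.1120e+00 -5.7412e+01 -1.9010e+01 -3.9100e-01  3.9000e-01 -9.0000e-03] [0.058 0.053 0.077 0.006 0.023 0.047]
t 7.3 pos [599.5  72.3  84.7] tilt [ 0.  0. -1.] tool-y angle -1.9312 want -1.9708 armxy [100.7 -17.4] F [ 1.29  1.52 -0.71] Ftool [ 0.67 -1.88  0.71] w 0.4 q6 2.03 grip 1.2
r 102.2 toolang 0.0396 defl_if_touching 0.0407
```

Request:
arm_command(
  series=[
    {"linear": [-0.0002,0.001,0],"turn": -0.01},
    {"linear": [-0.0002,0.001,0],"turn": -0.01},
    {"linear": [-0.0002,0.001,0],"turn": -0.01},
    {"linear": [-0.0002,0.001,0],"turn": -0.01},
    {"linear": [-0.0002,0.001,0],"turn": -0.01},
    {"linear": [-0.0002,0.001,0],"turn": -0.01},
    {"linear": [-0.0002,0.001,0],"turn": -0.01},
    {"linear": [-0.0002,0.001,0],"turn": -0.01},
    {"linear": [-0.0002,0.001,0],"turn": -0.01},
    {"linear": [-0.0002,0.001,0],"turn": -0.01},
  ],
)

```text
t: 8.3
ee_pos: [594.4, 63.3, 84.7]
orientation: [-3.115, 0.406, -0.0]
ft_force: [3.1, 2.5, -1.3]
width: 0.4
grasp_force: 1.4
```

```bash
python3 avg.py 6 | tail -4
```

```text
t 8.6 pos [594.4  63.4  84.7] tilt [ 0.  0. -1.] tool-y angle -1.8312 want -1.9708 armxy [101.9  -7.2] F [ 2.98  2.24 -0.38] Ftool [ 2.3  -2.93  0.38] w 0.5 q6 1.92 grip 1.3
mean F [ 2.266  2.657 -0.39 ] sd [0.54 0.5  0.52] tool F [ 1.506 -3.151  0.39 ] ee [594.39  63.29  84.73] tq [-1.1210e+00 -5.6275e+01 -1.7982e+01 -3.7600e-01  6.6200e-01 -4.0000e-03] [0.072 0.046 0.066 0.005 0.001 0.053]
t 8.6 pos [594.4  63.4  84.7] tilt [ 0.  0. -1.] tool-y angle -1.8312 want -1.9708 armxy [101.9  -7.2] F [ 2.98  2.24 -0.38] Ftool [ 2.3  -2.93  0.38] w 0.5 q6 1.92 grip 1.3
r 102.2 toolang 0.1396 defl_if_touching 0.1411
```

Request:
arm_command(
  series=[
    {"linear": [0,0.001,0],"turn": -0.01},
    {"linear": [0,0.001,0],"turn": -0.01},
    {"linear": [0,0.001,0],"turn": -0.01},
    {"linear": [0,0.001,0],"turn": -0.01},
    {"linear": [0,0.001,0],"turn": -0.01},
    {"linear": [0,0.001,0],"turn": -0.01},
    {"linear": [0,0.001,0],"turn": -0.01},
    {"linear": [0,0.001,0],"turn": -0.01},
    {"linear": [0,0.001,0],"turn": -0.01},
    {"linear": [0,0.001,0],"turn": -0.01},
  ],
)

```text
t: 9.6
ee_pos: [591.9, 53.5, 84.4]
orientation: [3.132, -0.25, -0.001]
ft_force: [-1.9, 3.8, -0.1]
width: 0.2
grasp_force: 1.8
```

```bash
python3 avg.py 6 | tail -4
```

```text
t 9.9 pos [592.2  53.6  84.5] tilt [-0. -0. -1.] tool-y angle -1.7312 want -1.9708 armxy [100.2   2.7] F [-0.85  3.48 -1.21] Ftool [-1.4  -3.3   1.21] w 0.5 q6 1.8 grip 1.7
mean F [-1.365  3.732 -0.623] sd [0.59 0.66 0.7 ] tool F [-1.944 -3.466  0.623] ee [592.06  53.49  84.5 ] tq [-2.2620e+00 -5.7201e+01 -2.0695e+01 -7.8600e-01 -4.5600e-01 -4.4000e-02] [0.064 0.198 0.071 0.005 0.051 0.054]
t 9.9 pos [592.2  53.6  84.5] tilt [-0. -0. -1.] tool-y angle -1.7312 want -1.9708 armxy [100.2   2.7] F [-0.85  3.48 -1.21] Ftool [-1.4  -3.3   1.21] w 0.5 q6 1.8 grip 1.7
r 100.2 toolang 0.2396 defl_if_touching 0.2427
```

Request:
arm_command(
  series=[
    {"linear": [-0.0003,0.001,0],"turn": -0.01},
    {"linear": [-0.0001,0.001,0],"turn": -0.01},
    {"linear": [-0.0001,0.001,0],"turn": -0.01},
    {"linear": [-0.0001,0.001,0],"turn": -0.01},
    {"linear": [-0.0001,0.001,0],"turn": -0.01},
    {"linear": [-0.0001,0.001,0],"turn": -0.01},
    {"linear": [-0.0001,0.001,0],"turn": -0.01},
    {"linear": [-0.0001,0.001,0],"turn": -0.01},
    {"linear": [-0.0001,0.001,0],"turn": -0.01},
    {"linear": [-0.0001,0.001,0],"turn": -0.01},
  ],
)

```text
t: 10.9
ee_pos: [589.8, 43.7, 84.7]
orientation: [-3.14, 0.093, 0.0]
ft_force: [-2.4, 5.4, 0.0]
width: 0.5
grasp_force: 2.0
```

```bash
python3 avg.py 6 | tail -4
```

```text
t 11.2 pos [589.9  43.8  84.7] tilt [-0. -0. -1.] tool-y angle -1.6311 want -1.9708 armxy [98.5 12.5] F [-1.83  3.73 -0.14] Ftool [-2.05 -3.61  0.14] w 0.9 q6 1.69 grip 1.9
mean F [-2.335  3.796 -0.316] sd [0.39 0.31 0.28] tool F [-2.559 -3.649  0.316] ee [589.87  43.73  84.71] tq [-2.4340e+00 -5.6942e+01 -2.1109e+01 -8.4600e-01 -7.1000e-01 -5.2000e-02] [0.093 0.039 0.066 0.009 0.028 0.054]
t 11.2 pos [589.9  43.8  84.7] tilt [-0. -0. -1.] tool-y angle -1.6311 want -1.9708 armxy [98.5 12.5] F [-1.83  3.73 -0.14] Ftool [-2.05 -3.61  0.14] w 0.9 q6 1.69 grip 1.9
r 99.3 toolang 0.3397 defl_if_touching 0.3445
```

Request:
arm_command(
  series=[
    {"linear": [-0.0004,0.001,0],"turn": -0.01},
    {"linear": [-0.0004,0.001,0],"turn": -0.01},
    {"linear": [-0.0003,0.001,0],"turn": -0.01},
    {"linear": [-0.0002,0.001,0],"turn": -0.01},
    {"linear": [-0.0002,0.001,0],"turn": -0.01},
    {"linear": [-0.0002,0.001,0],"turn": -0.01},
    {"linear": [-0.0002,0.001,0],"turn": -0.01},
    {"linear": [-0.0002,0.001,0],"turn": -0.01},
    {"linear": [-0.0002,0.001,0],"turn": -0.01},
    {"linear": [-0.0002,0.001,0],"turn": -0.01},
  ],
)

```text
t: 12.2
ee_pos: [587.8, 34.0, 84.8]
orientation: [-3.141, -0.064, -0.002]
ft_force: [2.3, 5.9, -3.5]
width: 0.5
grasp_force: 2.7
```

```bash
python3 avg.py 6 | tail -4
```

```text
t 12.5 pos [587.7  34.   84.8] tilt [ 0.001  0.    -1.   ] tool-y angle -1.5307 want -1.9708 armxy [96.7 22.4] F [ 2.44  5.75 -3.14] Ftool [ 2.67 -5.65  3.14] w 0.6 q6 1.57 grip 2.6
mean F [ 2.209  5.436 -3.007] sd [0.35 0.53 0.42] tool F [ 2.422 -5.343  3.011] ee [587.72  33.95  84.79] tq [-3.0740e+00 -5.7162e+01 -1.8757e+01 -1.0450e+00  5.2400e-01 -5.0000e-03] [0.079 0.057 0.007 0.007 0.003 0.042]
t 12.5 pos [587.7  34.   84.8] tilt [ 0.001  0.    -1.   ] tool-y angle -1.5307 want -1.9708 armxy [96.7 22.4] F [ 2.44  5.75 -3.14] Ftool [ 2.67 -5.65  3.14] w 0.6 q6 1.57 grip 2.6
r 99.2 toolang 0.4401 defl_if_touching 0.4462
```

Request:
arm_command(
  series=[
    {"linear": [0.0002,0.001,0],"turn": -0.01},
    {"linear": [0,0.001,0],"turn": -0.01},
    {"linear": [-0.0001,0.001,0],"turn": -0.01},
    {"linear": [-0.0001,0.001,0],"turn": -0.01},
    {"linear": [-0.0001,0.001,0],"turn": -0.01},
    {"linear": [-0.0001,0.001,0],"turn": -0.01},
    {"linear": [-0.0001,0.001,0],"turn": -0.01},
  ],
)

```text
t: 13.2
ee_pos: [587.0, 27.3, 84.7]
orientation: [-3.136, -0.173, 0.001]
ft_force: [-1.5, 7.3, -0.8]
width: 0.8
grasp_force: 3.7
```

```bash
python3 avg.py 8 | tail -4
```

```text
t 13.6 pos [587.   27.3  84.7] tilt [-0.001  0.001 -1.   ] tool-y angle -1.4609 want -1.9708 armxy [94.7 28.9] F [-1.59  6.95 -1.45] Ftool [-0.82 -7.08  1.45] w 0.8 q6 1.49 grip 3.6
mean F [-1.032  7.153 -0.818] sd [0.77 0.34 0.46] tool F [-0.241 -7.222  0.824] ee [586.99  27.25  84.72] tq [-4.2020e+00 -5.6294e+01 -2.0012e+01 -1.4270e+00 -2.9400e-01 -2.3000e-02] [0.069 0.019 0.003 0.006 0.001 0.037]
t 13.6 pos [587.   27.3  84.7] tilt [-0.001  0.001 -1.   ] tool-y angle -1.4609 want -1.9708 armxy [94.7 28.9] F [-1.59  6.95 -1.45] Ftool [-0.82 -7.08  1.45] w 0.8 q6 1.49 grip 3.6
r 99.1 toolang 0.5099 defl_if_touching 0.5147
```

Request:
arm_command(
  series=[
    {"linear": [-0.0002,0.001,0],"turn": -0.01},
    {"linear": [-0.0002,0.001,0],"turn": -0.01},
    {"linear": [-0.0002,0.0006,0],"turn": -0.006},
    {"linear": [0,0,0],"turn": 0},
  ],
)

```text
t: 14.0
ee_pos: [586.8, 24.7, 84.7]
orientation: [-3.134, -0.213, 0.001]
ft_force: [-1.6, 7.6, -1.0]
width: 0.2
grasp_force: 3.9
```

```bash
python3 avg.py 22 | tail -4;  python3 -c "
from h import *
f=np.load('last.npz')['side'][180:265,290:390]
cv2.imwrite('pics/c3.png',cv2.resize(f,None,fx=7,fy=7,interpolation=cv2.INTER_CUBIC))"
```

```text
t 15.1 pos [586.8  24.8  84.7] tilt [-0.001  0.001 -1.   ] tool-y angle -1.4349 want -1.9708 armxy [94.  31.3] F [-1.38  7.84 -0.59] Ftool [-0.3  -7.96  0.6 ] w 0.7 q6 1.46 grip 3.9
mean F [-0.697  7.769 -0.833] sd [0.45 0.56 0.53] tool F [ 0.363 -7.791  0.84 ] ee [586.77  24.76  84.72] tq [-4.5650e+00 -5.6353e+01 -1.9881e+01 -1.5500e+00 -2.1500e-01 -6.0000e-03] [0.009 0.004 0.002 0.    0.001 0.004]
t 15.1 pos [586.8  24.8  84.7] tilt [-0.001  0.001 -1.   ] tool-y angle -1.4349 want -1.9708 armxy [94.  31.3] F [-1.38  7.84 -0.59] Ftool [-0.3  -7.96  0.6 ] w 0.7 q6 1.46 grip 3.9
r 99.0 toolang 0.5359 defl_if_touching 0.5402
```

View pics/c3.png

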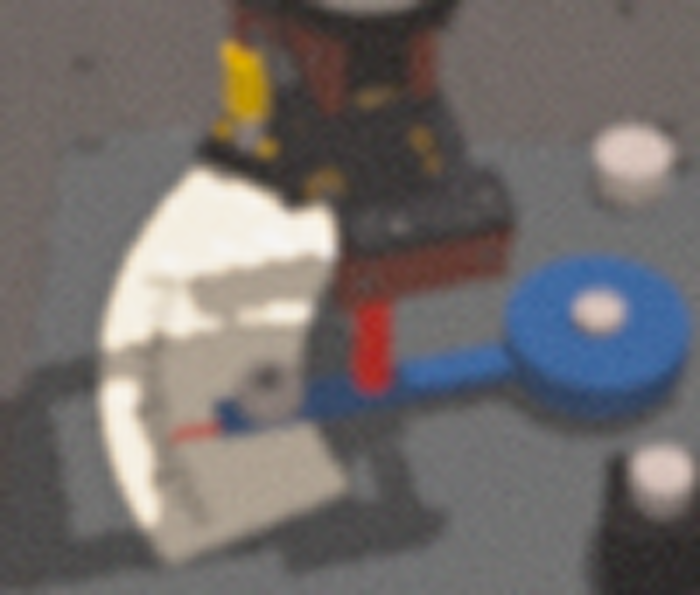

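The side crop shows the arm deflected, pointer tip at (172,438), i.e. full picture (314.5,242.6). The reaction is 7.8 N, so I'll add a hair and hold for a second.

Request:
arm_command(
  series=[
    {"linear": [0,0.0007,0],"turn": -0.007},
    {"linear": [0,0,0],"turn": 0},
  ],
)

```text
t: 15.3
ee_pos: [586.7, 24.1, 84.7]
orientation: [-3.133, -0.225, 0.002]
ft_force: [-1.2, 8.7, -0.4]
width: 0.7
grasp_force: 4.0
```

```bash
python3 avg.py 24 | tail -4; cp last.npz hold.npz; python3 -c "
from h import *
f=np.load('hold.npz')['side'];print(blobs(dict(frame=f),(0,110,50),(9,255,255),4))"
```

```text
t 16.5 pos [586.8  24.1  84.7] tilt [-0.001  0.001 -1.   ] tool-y angle -1.4278 want -1.9708 armxy [93.7 31.9] F [-0.34  7.73 -0.47] Ftool [ 0.76 -7.7   0.47] w 0.5 q6 1.45 grip 4.0
mean F [-0.905  7.832 -0.493] sd [0.5  0.48 0.32] tool F [ 0.221 -7.881  0.5  ] ee [586.75  24.09  84.71] tq [-4.6600e+00 -5.6232e+01 -2.0057e+01 -1.5830e+00 -3.2900e-01 -9.0000e-03] [0.009 0.001 0.    0.001 0.    0.004]
t 16.5 pos [586.8  24.1  84.7] tilt [-0.001  0.001 -1.   ] tool-y angle -1.4278 want -1.9708 armxy [93.7 31.9] F [-0.34  7.73 -0.47] Ftool [ 0.76 -7.7   0.47] w 0.5 q6 1.45 grip 4.0
r 99.0 toolang 0.543 defl_if_touching 0.5471
[([369.7, 132.0], [368, 129, 4, 7, 20]), ([300.5, 151.2], [290, 146, 22, 12, 171]), ([335.9, 189.5], [332, 185, 7, 11, 26]), ([349.4, 189.7], [348, 187, 3, 6, 12]), ([346.4, 222.9], [339, 215, 20, 20, 121])]
```

Request:
arm_command(
  series=[
    {"linear": [0.0001,-0.0007,0],"turn": 0.007},
    {"linear": [0.0001,-0.0012,0],"turn": 0.012},
    {"linear": [0.0001,-0.0012,0],"turn": 0.012},
    {"linear": [0.0001,-0.0012,0],"turn": 0.012},
    {"linear": [0.0002,-0.0012,0],"turn": 0.012},
    {"linear": [0.0002,-0.0012,0],"turn": 0.012},
    {"linear": [0.0002,-0.0012,0],"turn": 0.012},
    {"linear": [0.0002,-0.0012,0],"turn": 0.012},
    {"linear": [0.0002,-0.0012,0],"turn": 0.012},
    {"linear": [0.0002,-0.0012,0],"turn": 0.012},
  ],
)

```text
t: 17.5
ee_pos: [587.9, 35.3, 84.8]
orientation: [-3.141, -0.043, -0.0]
ft_force: [0.9, 5.1, -2.6]
width: 0.5
grasp_force: 2.5
```

Request:
arm_command(
  series=[
    {"linear": [0.0002,-0.0012,0],"turn": 0.012},
    {"linear": [0.0002,-0.0012,0],"turn": 0.012},
    {"linear": [0.0002,-0.0012,0],"turn": 0.012},
    {"linear": [0.0002,-0.0012,0],"turn": 0.012},
    {"linear": [0.0002,-0.0012,0],"turn": 0.012},
    {"linear": [0.0002,-0.0012,0],"turn": 0.012},
    {"linear": [0.0002,-0.0012,0],"turn": 0.012},
    {"linear": [0.0002,-0.0012,0],"turn": 0.012},
    {"linear": [0.0002,-0.0012,0],"turn": 0.012},
    {"linear": [0.0002,-0.0012,0],"turn": 0.012},
  ],
)

```text
t: 18.5
ee_pos: [590.4, 47.1, 84.8]
orientation: [3.138, -0.146, 0.001]
ft_force: [2.9, 3.2, -1.2]
width: 0.7
grasp_force: 1.6
```

```bash
python3 avg.py 2 | tail -4
```

```text
t 18.6 pos [590.4  47.2  84.8] tilt [ 0.  0. -1.] tool-y angle -1.6634 want -1.9708 armxy [99.4  9.3] F [ 2.01  3.75 -0.64] Ftool [ 1.65 -3.92  0.64] w 0.6 q6 1.72 grip 1.7
mean F [ 2.063  3.997 -0.889] sd [0.05 0.25 0.25] tool F [ 1.684 -4.171  0.89 ] ee [590.38  47.2   84.8 ] tq [ -1.932 -56.076 -17.82   -0.626   0.695   0.058] [0.173 0.085 0.003 0.022 0.022 0.107]
t 18.6 pos [590.4  47.2  84.8] tilt [ 0.  0. -1.] tool-y angle -1.6634 want -1.9708 armxy [99.4  9.3] F [ 2.01  3.75 -0.64] Ftool [ 1.65 -3.92  0.64] w 0.6 q6 1.72 grip 1.7
r 99.8 toolang 0.3074 defl_if_touching 0.3099
```

Request:
arm_command(
  series=[
    {"linear": [0.0002,-0.0012,0],"turn": 0.012},
    {"linear": [0.0002,-0.0012,0],"turn": 0.012},
    {"linear": [0.0002,-0.0012,0],"turn": 0.012},
    {"linear": [0.0002,-0.0012,0],"turn": 0.012},
    {"linear": [0.0002,-0.0012,0],"turn": 0.012},
    {"linear": [0.0002,-0.0012,0],"turn": 0.012},
    {"linear": [0.0002,-0.0012,0],"turn": 0.012},
    {"linear": [0.0002,-0.0012,0],"turn": 0.012},
    {"linear": [0.0002,-0.0012,0],"turn": 0.012},
    {"linear": [0.0002,-0.0012,0],"turn": 0.012},
  ],
)

```text
t: 19.6
ee_pos: [593.9, 58.7, 84.7]
orientation: [3.124, -0.334, 0.0]
ft_force: [2.1, 2.3, 0.9]
width: 0.8
grasp_force: 1.4
```

Request:
arm_command(
  series=[
    {"linear": [0.0002,-0.0012,0],"turn": 0.012},
    {"linear": [0.0002,-0.0012,0],"turn": 0.012},
    {"linear": [0.0002,-0.0012,0],"turn": 0.012},
    {"linear": [0.0002,-0.0012,0],"turn": 0.012},
    {"linear": [0.0002,-0.0012,0],"turn": 0.012},
    {"linear": [0.0002,-0.0012,0],"turn": 0.012},
    {"linear": [0.0002,-0.0012,0],"turn": 0.012},
    {"linear": [0.0002,-0.0012,0],"turn": 0.012},
    {"linear": [0.0002,-0.0012,0],"turn": 0.012},
    {"linear": [0.0002,-0.0012,0],"turn": 0.012},
  ],
)

```text
t: 20.6
ee_pos: [598.9, 69.7, 84.6]
orientation: [3.098, -0.521, -0.0]
ft_force: [2.6, 2.0, -0.0]
width: 0.3
grasp_force: 1.2
```

Request:
arm_command(
  series=[
    {"linear": [0.0002,-0.001,0],"turn": 0.01},
    {"linear": [0.0002,-0.001,0],"turn": 0.01},
    {"linear": [0.0002,-0.001,0],"turn": 0.01},
    {"linear": [0.0002,-0.001,0],"turn": 0.01},
    {"linear": [0.0002,-0.0008,0],"turn": 0.008},
    {"linear": [0.0001,-0.0006,0],"turn": 0.006},
    {"linear": [0.0001,-0.0006,0],"turn": 0.006},
    {"linear": [0.0001,-0.0006,0],"turn": 0.006},
    {"linear": [0.0001,-0.0006,0],"turn": 0.006},
    {"linear": [0.0001,-0.0006,0],"turn": 0.006},
  ],
)

```text
t: 21.6
ee_pos: [602.7, 76.3, 84.5]
orientation: [3.075, -0.641, -0.001]
ft_force: [-0.2, 0.3, -0.2]
width: 0.2
grasp_force: 0.0
```

```bash
python3 avg.py 4 | tail -3
```

```text
mean F [-0.334 -0.433 -0.312] sd [0.18 0.46 0.41] tool F [-0.134  0.53   0.312] ee [602.97  76.37  84.59] tq [-2.0000e-02 -5.7617e+01 -1.9924e+01 -2.0000e-02 -5.8000e-02  2.1000e-02] [0.062 0.013 0.095 0.007 0.013 0.037]
t 21.8 pos [603.   76.4  84.6] tilt [-0. -0. -1.] tool-y angle -1.981 want -1.9708 armxy [ 99.1 -22.6] F [-0.1  -0.25 -0.2 ] Ftool [0.01 0.27 0.2 ] w 0.5 q6 2.09 grip 0.0
r 101.6 toolang -0.0102 defl_if_touching -0.0107
```

Request:
arm_command(
  series=[
    {"linear": [0,-0.002,0],"turn": 0},
    {"linear": [0,-0.005,0],"turn": 0},
    {"linear": [0,-0.006,0],"turn": 0},
    {"linear": [0,0,-0.01],"turn": 0},
    {"linear": [0,0,-0.025],"turn": 0},
    {"linear": [0,0,-0.025],"turn": 0},
    {"linear": [0,0,-0.02],"turn": 0},
    {"linear": [0,0,-0.01],"turn": 0},
    {"linear": [0,0,0],"turn": 0},
  ],
  jaw=0.2,
)

```text
t: 22.7
ee_pos: [609.3, 88.5, 176.5]
orientation: [-3.075, 0.64, -0.005]
ft_force: [-0.8, 0.1, 0.5]
width: 52.9
grasp_force: 0.0
```

```bash
python3 -c "
from m import *
from s import *
s=cam('side');print(blobs(s,(20,110,60),(36,255,255)))
for y in(163.5,):to(556.5,164,170)
print('rest red',blobs(s,(0,110,50),(9,255,255),4))
cv2.imwrite('pics/rest_side.png',s['frame'])
"
```

```text
[([54.0, 152.6], [32, 141, 46, 24, 741]), ([324.5, 190.9], [321, 185, 8, 15, 79]), ([448.8, 216.0], [424, 184, 50, 52, 1392]), ([475.7, 256.1], [467, 237, 14, 39, 57])]
t 22.75 pos [608.5  88.4 175.2] tilt [ 0.001  0.    -1.   ] tool-y angle -1.981 want -1.9708 armxy [ 98.7 -35.8] F [-0.02  0.45 -0.51] Ftool [-0.2  -0.4   0.51] w 53.0 q6 2.11 grip 0.0
tool delta [-77.8 -48.6   5.2]
rest red [([369.7, 131.9], [368, 129, 4, 7, 21]), ([323.3, 143.1], [319, 141, 13, 9, 19]), ([334.2, 147.0], [321, 140, 20, 13, 42]), ([352.9, 145.6], [350, 140, 7, 13, 48]), ([300.6, 151.3], [290, 146, 22, 12, 172]), ([346.7, 158.7], [346, 158, 3, 3, 6]), ([340.9, 178.2], [328, 170, 24, 21, 174]), ([342.7, 213.9], [340, 207, 6, 15, 73])]
```

Request:
arm_command(
  series=[
    {"linear": [-0.01,-0.006,0],"turn": 0},
    {"linear": [-0.02,-0.0125,0],"turn": 0},
    {"linear": [-0.022,-0.0135,0],"turn": 0},
    {"linear": [-0.018,-0.0115,0],"turn": 0},
    {"linear": [-0.008,-0.005,0],"turn": 0},
    {"linear": [0,0,0.01],"turn": 0},
    {"linear": [0,0,0.02],"turn": 0},
    {"linear": [0,0,0.02],"turn": 0},
    {"linear": [0,0,0.01],"turn": 0},
    {"linear": [0,0,0],"turn": 0},
  ],
)

```text
t: 23.75
ee_pos: [555.2, 163.0, 112.6]
orientation: [3.074, -0.641, -0.005]
ft_force: [-0.2, -0.2, -0.0]
width: 52.6
grasp_force: 0.0
```

```bash
python3 -c "
from s import *
to(556.5,164,78)
s=cam('side')
cv2.imwrite('pics/c4.png',cv2.resize(s['frame'][160:260,290:390],None,fx=6,fy=6,interpolation=cv2.INTER_CUBIC))
"
```

```text
t 23.75 pos [555.2 163.  112.6] tilt [-0.004 -0.001 -1.   ] tool-y angle -1.9817 want -1.9708 armxy [176.9 -83.8] F [-0.22 -0.22 -0.03] Ftool [-0.11  0.29  0.03] w 52.6 q6 2.25 grip 0.0
tool delta [ 0.9 -1.5 34.6]
```

View pics/c4.png

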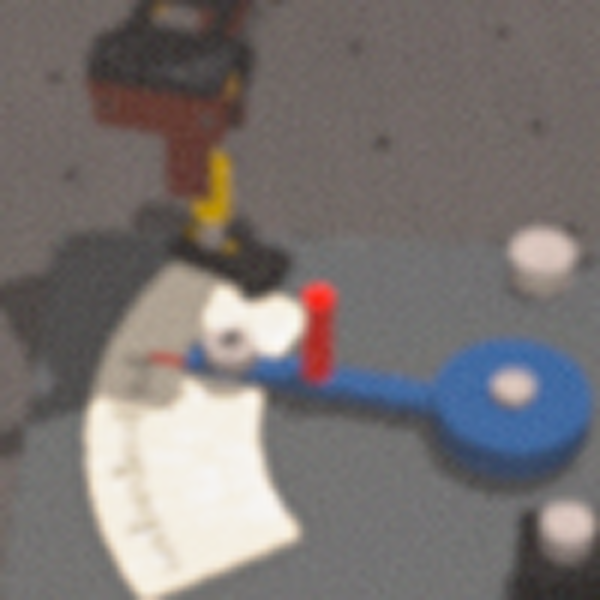

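The side crop shows the near finger at (188,170) in front of the knob at (217,185). The offset matches the tool's yaw, so it straddles the knob. I'll go down and pinch.

Request:
arm_command(
  series=[
    {"linear": [0.0005,-0.001,0.01],"turn": 0},
    {"linear": [0.0004,0,0.012],"turn": 0},
    {"linear": [0,0,0.008],"turn": 0},
    {"linear": [0,0,0.004],"turn": 0},
    {"linear": [0,0,0],"turn": 0},
  ],
)

```text
t: 24.3
ee_pos: [556.9, 164.3, 79.9]
orientation: [3.075, -0.64, -0.002]
ft_force: [0.4, -0.1, -0.0]
width: 52.6
grasp_force: 0.0
```

Request:
arm_command(
  series=[
    {"linear": [0,0,0],"turn": 0},
    {"linear": [0,0,0],"turn": 0},
    {"linear": [0,0,0],"turn": 0},
    {"linear": [0,0,0],"turn": 0},
    {"linear": [0,0,0],"turn": 0},
  ],
  jaw=-1,
)

```text
t: 24.8
ee_pos: [557.7, 165.8, 81.0]
orientation: [-3.073, 0.641, -0.001]
ft_force: [-0.8, 7.1, -0.0]
width: 19.4
grasp_force: 30.0
```

```bash
cat > k.py <<'E'
from s import *
def k():
    o,R=st(); p=np.array(o['ee_pos'])[:2]-PIV
    r=np.hypot(*p); a=np.arctan2(p[1],p[0])-REST+np.arctan2(29,195)
    print('knob r',r.round(1),'(197.1) catch',((a+np.pi)%(2*np.pi)-np.pi).round(4))
k()
E
python3 k.py
```

```text
t 24.8 pos [557.7 165.8  81. ] tilt [ 0.001  0.002 -1.   ] tool-y angle -1.9819 want -1.9708 armxy [175.7 -87.3] F [-0.76  7.15 -0.  ] Ftool [-3.56 -6.25  0.02] w 19.4 q6 2.25 grip 30.0
knob r 196.2 (197.1) catch -0.3138
```

Request:
arm_command(
  series=[
    {"linear": [-0.0004,0.0009,0],"turn": -0.005},
    {"linear": [-0.0008,0.0018,0],"turn": -0.01},
    {"linear": [-0.0013,0.0027,0],"turn": -0.015},
    {"linear": [-0.0013,0.0027,0],"turn": -0.015},
    {"linear": [-0.0013,0.0027,0],"turn": -0.015},
    {"linear": [-0.0013,0.0027,0],"turn": -0.015},
    {"linear": [-0.0013,0.0027,0],"turn": -0.015},
    {"linear": [-0.0013,0.0027,0],"turn": -0.015},
    {"linear": [-0.0013,0.0027,0],"turn": -0.015},
    {"linear": [-0.0013,0.0027,0],"turn": -0.015},
  ],
)

```text
t: 25.8
ee_pos: [539.3, 147.3, 81.1]
orientation: [-3.109, 0.43, -0.004]
ft_force: [2.6, 8.8, -3.8]
width: 19.4
grasp_force: 30.0
```

```bash
python3 k.py
```

```text
t 25.8 pos [539.3 147.3  81.1] tilt [ 0.003  0.002 -1.   ] tool-y angle -1.8458 want -1.9708 armxy [185.4 -63. ] F [ 2.56  8.83 -3.81] Ftool [ 0.05 -9.18  3.84] w 19.4 q6 2.09 grip 30.0
knob r 195.8 (197.1) catch -0.1802
```

Request:
arm_command(
  series=[
    {"linear": [-0.0013,0.0027,0],"turn": -0.015},
    {"linear": [-0.0013,0.0027,0],"turn": -0.015},
    {"linear": [-0.0013,0.0027,0],"turn": -0.015},
    {"linear": [-0.0013,0.0027,0],"turn": -0.015},
    {"linear": [-0.0013,0.0027,0],"turn": -0.015},
    {"linear": [-0.0013,0.0027,0],"turn": -0.015},
    {"linear": [-0.0013,0.0027,0],"turn": -0.015},
    {"linear": [-0.0013,0.0027,0],"turn": -0.015},
    {"linear": [-0.0013,0.0027,0],"turn": -0.015},
    {"linear": [-0.0013,0.0027,0],"turn": -0.015},
  ],
)

```text
t: 26.8
ee_pos: [521.5, 123.2, 81.1]
orientation: [-3.133, 0.196, -0.006]
ft_force: [4.3, 8.4, -5.2]
width: 19.6
grasp_force: 30.0
```

Request:
arm_command(
  series=[
    {"linear": [-0.0013,0.0027,0],"turn": -0.015},
    {"linear": [-0.0013,0.0027,0],"turn": -0.015},
    {"linear": [-0.0013,0.0027,0],"turn": -0.015},
    {"linear": [-0.0013,0.0027,0],"turn": -0.015},
    {"linear": [-0.0013,0.0027,0],"turn": -0.015},
    {"linear": [-0.0013,0.0027,0],"turn": -0.015},
    {"linear": [-0.0013,0.0027,0],"turn": -0.015},
    {"linear": [-0.0013,0.0027,0],"turn": -0.015},
    {"linear": [-0.0013,0.0027,0],"turn": -0.015},
    {"linear": [-0.0013,0.0027,0],"turn": -0.015},
  ],
)

```text
t: 27.8
ee_pos: [507.6, 97.1, 81.1]
orientation: [-3.139, -0.039, -0.008]
ft_force: [6.2, 8.4, -7.1]
width: 19.1
grasp_force: 30.0
```

```bash
python3 k.py
```

```text
t 27.8 pos [507.6  97.1  81.1] tilt [ 0.005  0.002 -1.   ] tool-y angle -1.5457 want -1.9708 armxy [195.   -4.5] F [ 6.19  8.41 -7.06] Ftool [ 6.36 -8.24  7.11] w 19.1 q6 1.71 grip 30.0
knob r 195.1 (197.1) catch 0.1247
```

Request:
arm_command(
  series=[
    {"linear": [-0.0011,0.0027,0.0001],"turn": -0.015},
    {"linear": [-0.0011,0.0027,0.0001],"turn": -0.015},
    {"linear": [-0.0011,0.0027,0.0001],"turn": -0.015},
    {"linear": [-0.0011,0.0027,0.0001],"turn": -0.015},
    {"linear": [-0.0011,0.0027,0.0001],"turn": -0.015},
    {"linear": [-0.0012,0.0027,0],"turn": -0.015},
    {"linear": [-0.0012,0.0027,0],"turn": -0.015},
    {"linear": [-0.0012,0.0027,0],"turn": -0.015},
    {"linear": [-0.0012,0.0027,0],"turn": -0.015},
    {"linear": [-0.0012,0.0027,0],"turn": -0.015},
  ],
)

```text
t: 28.8
ee_pos: [498.0, 69.2, 81.0]
orientation: [-3.128, -0.274, -0.006]
ft_force: [1.8, 10.4, 0.9]
width: 19.3
grasp_force: 30.0
```

```bash
python3 k.py
```

```text
t 28.8 pos [498.   69.2  81. ] tilt [ 0.004  0.002 -1.   ] tool-y angle -1.3959 want -1.9708 armxy [193.   24.9] F [ 1.8  10.42  0.86] Ftool [ 3.59 -9.94 -0.83] w 19.3 q6 1.51 grip 30.0
knob r 194.6 (197.1) catch 0.276
```

Request:
arm_command(
  series=[
    {"linear": [-0.0012,0.0027,0],"turn": -0.015},
    {"linear": [-0.0012,0.0027,0],"turn": -0.015},
    {"linear": [-0.0012,0.0027,0],"turn": -0.015},
    {"linear": [-0.0012,0.0027,0],"turn": -0.015},
    {"linear": [-0.0012,0.0027,0],"turn": -0.015},
    {"linear": [-0.0012,0.0027,0],"turn": -0.015},
    {"linear": [-0.0012,0.0027,0],"turn": -0.015},
    {"linear": [-0.0012,0.0027,0],"turn": -0.015},
    {"linear": [-0.0012,0.0027,0],"turn": -0.015},
    {"linear": [-0.0012,0.0027,0],"turn": -0.015},
  ],
)

```text
t: 29.8
ee_pos: [492.6, 40.2, 81.0]
orientation: [-3.099, -0.507, -0.005]
ft_force: [1.0, 11.3, 1.8]
width: 19.4
grasp_force: 30.0
```

```bash
python3 k.py; cat > cmp.py <<'E'
from s import *
from scipy.optimize import least_squares
K=np.array([(557.7,165.8),(539.3,147.3),(521.5,123.2),(507.6,97.1),(498,69.2),ctrl.get_obs()['ee_pos'][:2]])
f=least_squares(lambda p:np.hypot(*(K-p).T)-197.1,[685,17]); print('piv fit',f.x,f.fun.round(2))
an=np.arctan2(*(K-f.x).T[::-1])-REST+np.arctan2(29,195); print('catch',an.round(4))
d=cam('side'); s=d['frame']; H=np.load('hold.npz')['side']
def red(F):
    h=cv2.cvtColor(F,cv2.COLOR_BGR2HSV); m=(cv2.inRange(h,np.array((0,90,50)),np.array((10,255,255)))|cv2.inRange(h,np.array((171,90,50)),np.array((180,255,255))))
    out=[]
    for (x0,x1,y0,y1) in((308,323,210,260),(336,352,205,245)):
        y,x=np.nonzero(m[y0:y1,x0:x1]); out.append((x.mean()+x0,y.mean()+y0,x.min()+x0,y.max()+y0,len(x)) if len(x) else None)
    return out
def pointer(F,d):
    r=red(F)[0]
    if r is None:return
    p=onz(d,r[0],r[1],24)-f.x; a=np.arctan2(p[1],p[0])-REST
    return np.round(r,2),'ptr ang',((a+np.pi)%(2*np.pi)-np.pi).round(4),'r',np.hypot(*p).round(1)
R0=cv2.imread('pics/rest_side.png')
for n,F in(('rest',R0),('hold',H),('now',s)):print(n,pointer(F,d),np.round(red(F)[1],2).tolist())
a=[cv2.resize(F[205:260,300:365],None,fx=6,fy=6,interpolation=cv2.INTER_CUBIC) for F in(H,s)]
cv2.imwrite('pics/cmp.png',np.hstack(a))
E
python3 cmp.py
```

```text
t 29.8 pos [492.6  40.2  81. ] tilt [ 0.003  0.002 -1.   ] tool-y angle -1.2461 want -1.9708 armxy [186.7  53.8] F [ 1.03 11.31  1.79] Ftool [  4.59 -10.39  -1.76] w 19.4 q6 1.3 grip 30.0
knob r 194.3 (197.1) catch 0.4282
piv fit [688.40324536  18.35559867] [-0.06  0.03  0.    0.11 -0.03 -0.05]
catch [-0.2979 -0.1654 -0.0132  0.1369  0.2867  0.4368]
rest (array([317.22, 219.44, 315.  , 220.  ,   9.  ]), 'ptr ang', np.float64(-0.0074), 'r', np.float64(181.5)) [342.45, 214.44, 340.0, 223.0, 91.0]
hold (array([317.5, 241.5, 315. , 242. ,  10. ]), 'ptr ang', np.float64(0.5115), 'r', np.float64(178.7)) [343.65, 224.23, 338.0, 235.0, 143.0]
now (array([314.25, 222.11, 308.  , 239.  , 102.  ]), 'ptr ang', np.float64(0.0643), 'r', np.float64(187.6)) [342.23, 224.73, 339.0, 233.0, 88.0]
```

Request:
arm_command(
  series=[
    {"linear": [-0.0011,0.0027,0],"turn": -0.015},
    {"linear": [-0.0011,0.0027,0],"turn": -0.015},
    {"linear": [-0.0011,0.0027,0],"turn": -0.015},
    {"linear": [-0.0012,0.0027,0],"turn": -0.015},
    {"linear": [-0.0012,0.0027,0],"turn": -0.015},
    {"linear": [-0.0012,0.0027,0],"turn": -0.015},
    {"linear": [0,0,0],"turn": 0},
  ],
)

```text
t: 30.55
ee_pos: [491.4, 22.3, 80.9]
orientation: [-3.073, -0.646, -0.004]
ft_force: [-0.4, 10.0, 3.1]
width: 19.1
grasp_force: 30.0
```

```bash
python3 cmp.py
```

```text
piv fit [688.43221117  18.39838295] [-0.08  0.02  0.    0.12 -0.01 -0.07]
catch [-0.2976 -0.1651 -0.013   0.1371  0.2869  0.5276]
rest (array([317.22, 219.44, 315.  , 220.  ,   9.  ]), 'ptr ang', np.float64(-0.0071), 'r', np.float64(181.5)) [342.45, 214.44, 340.0, 223.0, 91.0]
hold (array([317.5, 241.5, 315. , 242. ,  10. ]), 'ptr ang', np.float64(0.5117), 'r', np.float64(178.7)) [343.65, 224.23, 338.0, 235.0, 143.0]
now (array([314.44, 226.59, 309.  , 243.  ,  97.  ]), 'ptr ang', np.float64(0.1666), 'r', np.float64(183.9)) [342.99, 226.64, 340.0, 235.0, 88.0]
```

View pics/cmp.png

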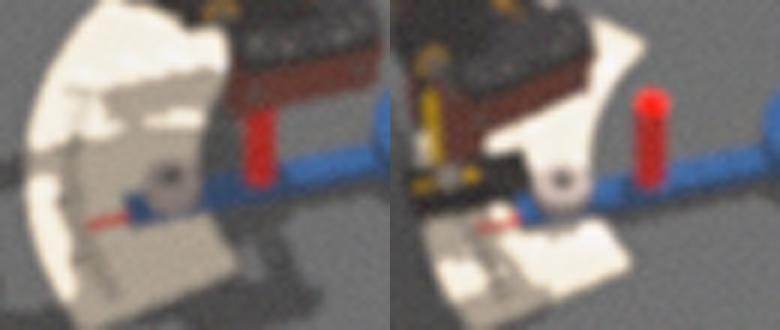

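Left is the 8 N hold, right is now. The pointer tips are at (88,225) and (88,228), the rollers at (171,175) and (172,180). The catch now holds slightly more than the 8 N reading, so I'll quantify it at subpixel level.

```bash
cat > sub.py <<'E'
from h import *
H=np.load('hold.npz')['side'].astype(float)
R0=cv2.imread('pics/rest_side.png').astype(float)
N=np.mean([cam('side')['frame'].astype(float) for _ in range(4)],0)
def prof(F,cols,y0,y1,kind):
    S=F[y0:y1].copy(); b,g,r=S[...,0],S[...,1],S[...,2]; s=b+g+r+1
    w=((r-(g+b)/2) if kind=='r' else (b-r))/s
    w=np.clip(w-(0.08 if kind=='r' else 0.15),0,None)
    y=np.arange(y0,y1)[:,None]
    return [(w[:,c]*y[:,0]).sum()/max(w[:,c].sum(),1e-9) for c in cols]
pc=range(315,321); bc=[*range(348,358)]
for n,F,yp,yb in(('rest',R0,(215,225),(214,236)),('hold',H,(236,247),(222,244)),('now',N,(236,247),(222,244))):
    print(n,'ptr',np.round(prof(F,pc,*yp,'r'),2),'bar',np.round(prof(F,bc,*yb,'b'),2))
E
python3 sub.py
```

```text
rest ptr [219.22 219.14 219.24 219.5  219.67 219.66] bar [223.56 223.66 223.92 224.05 224.28 224.42 224.63 224.85 224.99 225.09]
hold ptr [242.02 241.86 241.51 241.25 241.15 241.05] bar [233.74 233.71 233.55 233.09 232.99 232.88 232.79 232.56 232.15 232.  ]
now ptr [242.34 242.37 242.45 242.35 241.75 241.24] bar [234.04 233.88 233.85 233.61 233.24 232.99 232.87 232.77 232.43 232.11]
```

Request:
arm_command(
  series=[
    {"linear": [0.0005,-0.001,0],"turn": 0.006},
    {"linear": [0.0005,-0.0011,0],"turn": 0.006},
    {"linear": [0,0,0],"turn": 0},
    {"linear": [0,0,0],"turn": 0},
  ],
)

```text
t: 31.2
ee_pos: [491.5, 23.3, 80.9]
orientation: [3.077, 0.629, 0.003]
ft_force: [1.0, -0.7, 5.7]
width: 19.7
grasp_force: 30.0
```

```bash
python3 cmp.py|head -2; python3 sub.py; python3 -c "
from s import *
st()"
```

```text
piv fit [688.43497218  18.40192604] [-0.08  0.02  0.    0.12 -0.01 -0.07]
catch [-0.2976 -0.1651 -0.013   0.1372  0.287   0.5227]
rest ptr [219.22 219.14 219.24 219.5  219.67 219.66] bar [223.56 223.66 223.92 224.05 224.28 224.42 224.63 224.85 224.99 225.09]
hold ptr [242.02 241.86 241.51 241.25 241.15 241.05] bar [233.74 233.71 233.55 233.09 232.99 232.88 232.79 232.56 232.15 232.  ]
now ptr [242.26 242.3  242.32 241.99 241.39 241.1 ] bar [233.94 233.86 233.73 233.53 233.12 233.   232.84 232.7  232.31 232.02]
t 31.45 pos [491.4  23.3  80.9] tilt [ 0.002 -0.    -1.   ] tool-y angle -1.1678 want -1.9708 armxy [181.2  69.7] F [ 1.12 -0.06  5.71] Ftool [ 1.01  0.5  -5.71] w 19.4 q6 1.19 grip 30.0
```

Request:
arm_command(
  series=[
    {"linear": [0.0005,-0.001,0],"turn": 0.006},
    {"linear": [0.0005,-0.001,0],"turn": 0.006},
    {"linear": [0,0,0],"turn": 0},
    {"linear": [0,0,0],"turn": 0},
  ],
)

```text
t: 31.85
ee_pos: [491.5, 25.4, 80.9]
orientation: [3.081, 0.61, 0.003]
ft_force: [-0.9, -2.6, 5.8]
width: 19.1
grasp_force: 30.0
```

```bash
python3 cmp.py|head -2; python3 sub.py; python3 -c "
from s import *
st()"
```

```text
piv fit [688.43933208  18.40735066] [-0.08  0.02  0.    0.12 -0.   -0.07]
catch [-0.2976 -0.1651 -0.0129  0.1372  0.287   0.5123]
rest ptr [219.22 219.14 219.24 219.5  219.67 219.66] bar [223.56 223.66 223.92 224.05 224.28 224.42 224.63 224.85 224.99 225.09]
hold ptr [242.02 241.86 241.51 241.25 241.15 241.05] bar [233.74 233.71 233.55 233.09 232.99 232.88 232.79 232.56 232.15 232.  ]
now ptr [241.96 241.8  241.6  241.52 241.03 240.74] bar [233.88 233.78 233.4  233.18 232.96 232.91 232.64 232.49 232.1  232.03]
t 32.1 pos [491.5  25.4  80.9] tilt [ 0.002 -0.    -1.   ] tool-y angle -1.1797 want -1.9708 armxy [181.9  67.9] F [ 0.11 -2.92  6.62] Ftool [-1.01  2.75 -6.61] w 19.4 q6 1.21 grip 30.0
```

The image now matches the 8 N hold to within about 0.002 rad. I'll release.

Request:
arm_command(
  series=[
    {"linear": [0,0,0],"turn": 0},
    {"linear": [0,0,0],"turn": 0},
    {"linear": [0,0,0],"turn": 0},
    {"linear": [0,0,0],"turn": 0},
    {"linear": [0,0,-0.005],"turn": 0},
    {"linear": [0,0,-0.015],"turn": 0},
    {"linear": [0,0,-0.03],"turn": 0},
    {"linear": [0,0,-0.03],"turn": 0},
    {"linear": [0,0,-0.02],"turn": 0},
    {"linear": [0,0,0],"turn": 0},
  ],
  jaw=0.2,
)

```text
t: 33.1
ee_pos: [492.5, 25.8, 183.0]
orientation: [3.081, 0.61, 0.009]
ft_force: [1.5, 0.3, -0.2]
width: 52.7
grasp_force: 0.0
```

```bash
python3 sub.py; python3 -c "
from s import *
st()
s=cam('side')
cv2.imwrite('pics/c5.png',cv2.resize(s['frame'][170:270,290:390],None,fx=6,fy=6,interpolation=cv2.INTER_CUBIC))"
```

```text
rest ptr [219.22 219.14 219.24 219.5  219.67 219.66] bar [223.56 223.66 223.92 224.05 224.28 224.42 224.63 224.85 224.99 225.09]
hold ptr [242.02 241.86 241.51 241.25 241.15 241.05] bar [233.74 233.71 233.55 233.09 232.99 232.88 232.79 232.56 232.15 232.  ]
now ptr [242.32 241.81 241.6  241.49 240.97 240.74] bar [233.77 233.73 233.37 233.12 233.   232.82 232.65 232.28 232.1  231.97]
t 33.3 pos [489.9  25.7 179.2] tilt [-0.002 -0.    -1.   ] tool-y angle -1.1801 want -1.9708 armxy [183.5  68.2] F [-0.48 -0.22  0.64] Ftool [-0.53  0.02 -0.64] w 52.7 q6 1.21 grip 0.0
```

View pics/c5.png

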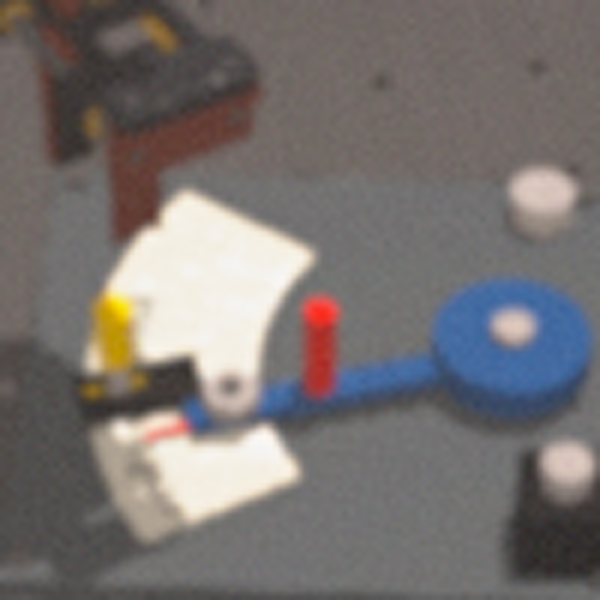

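The final crop shows the catch holding the arm, with the knob at (117,325) free of the raised gripper and the pointer at (160,433), matching the 8 N hold. I'll hand in.

```bash
python3 -c "
from workcell import ctrl
print(ctrl.close_job())"
```

```text
the job is handed in; nothing more can be done
None
```

The job is handed in: the tensioner pushed back with about 8 N at roughly 0.51 rad deflection, I held it for a second and eased it back to rest, and the catch now holds the arm at that reading to within about 0.003 rad by the side camera, with the gripper clear.

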